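Close the jar case and stack the cartons on it

TASK

Gently lower the lid of the open jar case until it is fully shut. Then take the two closed cartons from the sloping rack and stack them on the lid, the larger one first and the smaller one on top of it, each centred and square with its long side along the lid's hinge; set them down rather than dropping them, and leave everything else on the table where it stands.

Things in the scene. Friction and masses are not known exactly. Their poses are not given: they have to be found in the camera images.
- case: cardboard jar case filled with six small jars, fixed to the table, 124 mm (x) by 170 mm (y) by 85 mm high without the lid, walls 5 mm; origin at the centre of its underside, x from its front to its hinge side, y along the hinge, z up. It may stand on either side of the table
- case_top (a point): point on the case's vertical axis at the height of the closed lid's upper face, 91.5 mm above the table: centre of the place for the cartons; axes as the case
- lid (a joint): opening angle of the case's lid in rad: 0 shut, about 1.57 upright, grows as it opens (to 2.0); a stiff crease, it stays where it is left
- lid_hinge (a point): middle of the lid's hinge line, at the case's far upper edge (62 mm along the case's x from its centre, 85.5 mm high); turns with the lid: its x points from the lid's front edge to the hinge, y along the hinge, z out of the lid's outer face
- lid_front (a point): middle of the lid's front edge, on its outer face. The lid is a flat cardboard panel 6 mm thick, 130 mm from hinge to front edge, 170 mm wide, its outer face 6 mm off the hinge line; a 23 mm lip, 4 mm thick, turns down from its front edge and ends up outside the case's front wall when shut. Axes as lid_hinge
- rack: steel rack fixed to the table, 250 mm wide (y), its deck 140 mm long and sloping 0.56 rad (32 degrees), low end towards its -x; origin on the table under the deck's centre, where the deck's upper face is 66 mm high; z up. A lip 14 mm high stops the cartons at the low end; a rib 6 mm high at y = 0 parts two lanes with middles about 64 mm either side
- carton_large: closed, taped plain cardboard carton, 100 by 66 mm, 55 mm high, about 0.35 kg; it lies in one of the rack's two lanes (either one), parallel to the sloping deck. Origin at the centre of its underside, x along its 100 mm length (up the slope), y along its width, z out of its taped top
- carton_small: closed, taped plain cardboard carton, 100 by 46 mm, 40 mm high, about 0.22 kg; it lies in one of the rack's two lanes (either one), parallel to the sloping deck. Origin at the centre of its underside, x along its 100 mm length (up the slope), y along its width, z out of its taped top
- jar_mid: amber glass jar with a black screw cap, 54 mm diameter, 82 mm high, standing between the case and the rack; a bystander; origin at the centre of its underside
- jar_back: amber glass jar with a black screw cap, 54 mm diameter, 82 mm high, standing behind the case's lid; a bystander; origin at the centre of its underside
- jar_front: amber glass jar with a black screw cap, 54 mm diameter, 82 mm high, standing in front of the case; a bystander; origin at the centre of its underside
- jar_rack: amber glass jar with a black screw cap, 54 mm diameter, 82 mm high, standing in front of the rack; a bystander; origin at the centre of its underside
- bottle: tall clear plastic bottle with a white cap, 58 mm diameter, 190 mm high, standing between the case and the rack towards the back; a bystander; origin at the centre of its underside
- tape_roll: cardboard ring of a tape roll lying flat, 90 mm diameter, 48 mm high, at the left; a bystander; origin at the centre of its underside
- spatula: spatula with a white handle lying flat at the right, along x; a bystander; origin under its middle
- bowl: small steel bowl, 96 mm diameter, 45 mm high, at the back; a bystander; origin at the centre of its underside
Mind the look-alikes: they are no part of the job. Leave any green or yellow look-alike of the carton_small alone.

How it is judged:
By the outcome, as a careful person would: the job done as asked, in the order asked, and still so for the second after the job is handed in, with the robot touching nothing.
It also fails if it takes over 72 s, if anything falls off the work surface, if the arm or the gripper's body presses on something with over 40 N, if the wrist force passes 120 N, or if a joint passes its speed limit or range.

ROBOT

A 6-joint arm with a two-finger parallel gripper is mounted at the origin on the work surface. World frame = base frame: x ahead of the robot, y to its left, z up, the work surface at z = 0. Lengths are in m, angles in rad, forces in N, time in s.
With the tool pointing down it reaches from about 0.25 to 0.725 m from the base axis. Payload 4 kg.
Tool frame: the origin (TCP) lies at the very end of the fingers, on their centre line; the grasp point (between the pads) lies 19 mm behind it; z points along the fingers, y is the line along which they close (so a half turn about z gives the same grasp; the last joint's range is limited). The gripper opens to 85 mm and grips with 20 to 120 N. Pads are 22 mm wide; open, the fingers measure 114 mm over their backs; the gripper's body (76 mm by 85 mm) begins 54 mm behind the grasp point. The pads swing forward as they close: fully open they stand 13 mm farther back than shut.
Start: joints at [1.186, 0.241, 0.005, 1.335, 0, 1.571], TCP at [0.188, 0.463, 0.205] pointing down, gripper open.
Joint ranges: [-2.72, 2.72], [-1.05, 1.87], [-1.09, 1.28], [-1.99, 2.15], [-1.42, 1.44], [-3.14, 3.14]. Speed limits (rad/s): [2.79, 2.79, 3.14, 3.14, 3.14, 3.14].

INTERFACE

Orientations are given as a unit quaternion [x, y, z, w].
In Python, from workcell import * gives the robot as it stands. The module is installed in compiled form; this text tells all that it offers.
- The arm moves only by the tool send_rows, never from a script. Its argument "steps" is text: rows parted by semicolons, each of 7 numbers parted by spaces: the opening, from -1 (shut) to 1 (fully open), then the shift along the world's x, y, z in m, then the turn, a rotation vector about the world's x, y, z in rad. A call has exactly 5 rows; each row shifts and turns the commanded pose from where the row before left it; what a row does not reach is not made up. A row lasts 1/12 s, in which the tool goes at most 41.7 mm and 7.16 degrees, less where a joint would pass 70% of its speed; a pose out of reach is approached as far as the arm can. A call is refused whole if a number of a shift passes 0.0417 or a number of a turn 0.125, either way. A call with a gripper value outside its range is refused whole. The fingers move at their own pace and stop on an object; the grip force is fixed at half the most. Time passes only in rows, so rows that do not move let the fingers close, or fill a call up. It gives the time, the measured TCP pose, the force, the opening and the grip force at its end, in the units of the state.
- get_obs(): the state, without advancing time (a new reading comes with each control period).
- camera(name): name is "scene" or "side" or "wrist"; returns a dict with "frame" (384x512x3 uint8, red, green, blue), "range_z" (384x512 float32, m along the optical axis (not along the pixel's ray), 0 where there is no reading), "camera_matrix" (3x3 intrinsics, pixels), "k1" (the pictures are not rectified: a ray, as slopes to the right and down, at radius r is drawn at 1 + k1 r^2 times it, then the intrinsics apply), "extrinsics" (4x4, takes a point from world to camera coordinates); the wrist camera has in their place "T_tool_cam" (4x4, takes a point from camera to tool coordinates, whose origin is the TCP and whose axes are the flange's). Camera axes: x right, y down, z forward; pixel columns grow to the right and rows downward; lengths in m; the calibration is good to about 2 mm. A picture is of the moment at which its call begins: read the wrist's pose just before it.
- job_done(): hands the job in; it is judged then, once.
The state is a dict: "clock": time; "joint_pos": joint angles; "joint_vel": joint speeds; "tau": joint torques, N m; "eef_pos": TCP position; "tool_rot": TCP orientation; "ft_force": force on the tool from outside, world axes, zero at the start; "ft_torque": the same for the moment, N m; "grip_width": finger opening in m; "grasp_force": force on a finger pad.
Only numpy, scipy, OpenCV 4.12 (cv2) and the standard library are available. Lean on these libraries where they do the work, as an engineer would, in place of code of your own. Each camera call takes 0.05 s, during which the arm holds its last target. There are 200 camera calls.

## Working session

There is one attempt and no reset: what is moved stays moved. The work goes in short steps, Python scripts to look and compute and a tool call to move; the robot and the scene stay as the last step left them, time stands still between calls to the robot, and variables do not carry over. Pictures are saved under pics/ and viewed, at most 10 in all, crops included, and the job is handed in when it is done.

Besides the shell and the picture viewer there is one more tool, called after "Emit:" as name(argument=value, ...) on one line, values as JSON. send_rows: Moves the arm, as the interface text tells. Its arguments: {"type":"object","properties":{"steps":{"type":"string"}},"required":["steps"]}

```bash
mkdir -p pics; cat > h.py <<'E'
import numpy as np, cv2
from workcell import *
def pts(c, T=None):
    """world point per pixel from range; T = world-from-camera"""
    K=c["camera_matrix"]; h,w=c["range_z"].shape
    u,v=np.meshgrid(np.arange(w),np.arange(h))
    s=cv2.undistortPoints(np.stack([u,v],-1).reshape(-1,1,2).astype(float),K,np.array([c["k1"],0,0,0.])).reshape(h,w,2)
    z=c["range_z"]
    P=np.dstack([s*z[...,None],z])
    if T is None: T=np.linalg.inv(c["extrinsics"])
    P=P@T[:3,:3].T+T[:3,3]; P[z==0]=np.nan
    return P
E
python3 - <<'E'
from h import *
o=get_obs(); print({k:np.round(v,3) for k,v in o.items()})
a=camera("scene");b=camera("side")
np.savez("a.npz",**a);np.savez("b.npz",**b)
for n,c in(("scene",a),("side",b)):
    cv2.imwrite(f"pics/{n}0.png",cv2.resize(c["frame"][...,::-1],(800,600)))
    print(n,np.round(c["camera_matrix"],1).tolist(),c["k1"],np.round(np.linalg.inv(c["extrinsics"]),3).tolist(),(c["range_z"]==0).mean())
E
```

```text
{'clock': np.float64(0.0), 'joint_pos': array([1.186, 0.241, 0.004, 1.335, 0.   , 1.571]), 'joint_vel': array([ 0.001, -0.   ,  0.001, -0.001,  0.   , -0.   ]), 'tau': array([-1.0000e-03, -3.7232e+01,  2.5241e+01,  1.7000e-02,  0.0000e+00,
       -0.0000e+00]), 'eef_pos': array([0.187, 0.463, 0.204]), 'tool_rot': array([ 0.191,  0.982, -0.001, -0.   ]), 'ft_force': array([-0.188, -0.624, -0.009]), 'ft_torque': array([-0.018, -0.013,  0.054]), 'grasp_force': np.float64(0.0), 'grip_width': np.float64(0.085)}
scene [[422.1, 0.0, 259.2], [0.0, 422.1, 194.4], [0.0, 0.0, 1.0]] -0.07088696939764998 [[-0.591, 0.492, -0.639, 1.458], [0.806, 0.383, -0.451, 0.629], [0.023, -0.782, -0.623, 0.951], [0.0, 0.0, 0.0, 1.0]] 0.004063924153645833
side [[359.0, 0.0, 250.5], [0.0, 359.0, 196.5], [0.0, 0.0, 1.0]] -0.11056636263760543 [[0.869, -0.374, 0.325, 0.186], [-0.495, -0.664, 0.561, -0.613], [0.006, -0.648, -0.762, 0.937], [0.0, 0.0, 0.0, 1.0]] 0.004191080729166667
```

View pics/scene0.png

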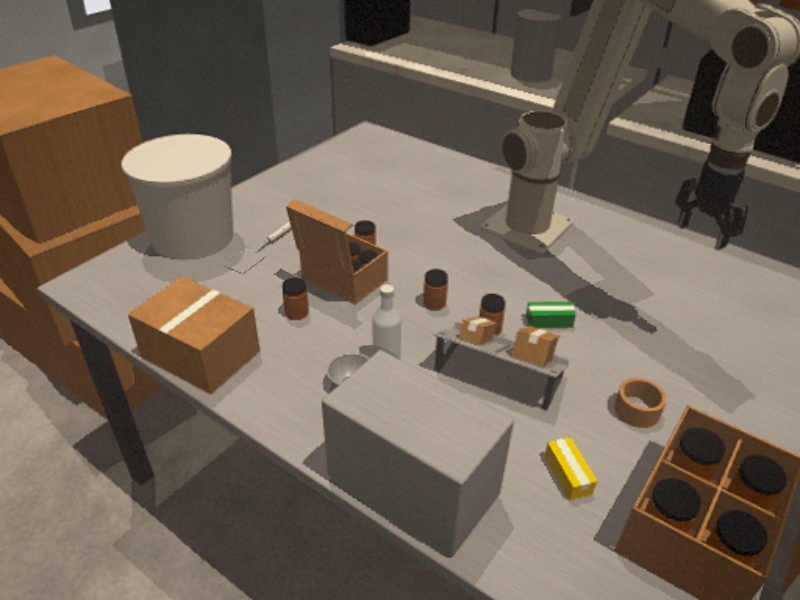

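View pics/side0.png

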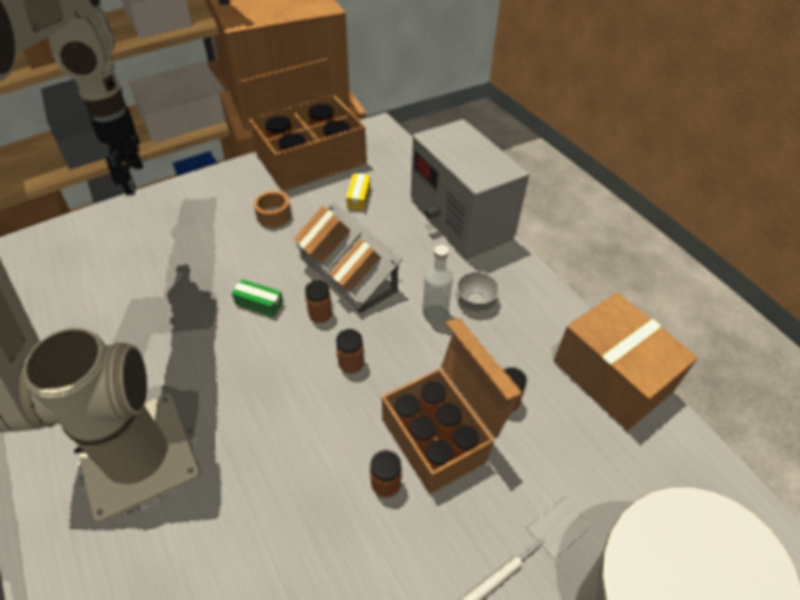

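The scene picture shows the case with its lid about upright at (340,250) and the rack with both cartons at (500,345). In the side picture the case is at (445,430), the lid at (485,380), and the large and small cartons at (325,230) and (355,265). A jar stands behind the lid at (513,385).

```bash
cat > m.py <<'E'
from h import *
L={k:dict(np.load(k+".npz")) for k in "ab"}
P={k:pts(L[k]) for k in L}
hsv={k:cv2.cvtColor(L[k]["frame"],cv2.COLOR_RGB2HSV) for k in L}
H=np.vstack([hsv[k].reshape(-1,3) for k in L]).astype(int);X=np.vstack([P[k].reshape(-1,3) for k in L]);V=np.repeat([0,1],384*512)
ok=~np.isnan(X[:,0])&(X[:,2]>0.006)&(X[:,0]>.15)&(X[:,0]<.9)&(abs(X[:,1])<.5)
H,X,V=H[ok],X[ok],V[ok]
card=(H[:,0]<20)&(H[:,1]>90)&(H[:,2]>60)
# top-view map of heights, 1mm
img=np.zeros((750,1000,3),np.uint8)
hm=np.zeros((750,1000),np.float32)
ix=((X[:,0]-.15)*1000).astype(int);iy=((.5-X[:,1])*1000).astype(int)
o=np.argsort(X[:,2]); hm[ix[o],iy[o]]=X[o,2]
rgb=np.vstack([L[k]["frame"].reshape(-1,3) for k in L])[ok]
for dx in range(3):
  for dy in range(3):
    img[np.clip(ix[o]+dx-1,0,749),np.clip(iy[o]+dy-1,0,999)]=rgb[o][:,::-1]
for i in range(0,750,100): cv2.putText(img,f"{.15+i/1000:.2f}",(0,i+5),0,.5,(255,255,255),1);cv2.line(img,(40,i),(999,i),(70,70,70),1)
for i in range(0,1000,100): cv2.putText(img,f"{.5-i/1000:.1f}",(i-10,740),0,.5,(255,255,255),1);cv2.line(img,(i,0),(i,725),(70,70,70),1)
cv2.imwrite("pics/top.png",cv2.resize(img,(800,600),interpolation=cv2.INTER_AREA))
E
python3 m.py
```

```text
(no output)
```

View pics/top.png

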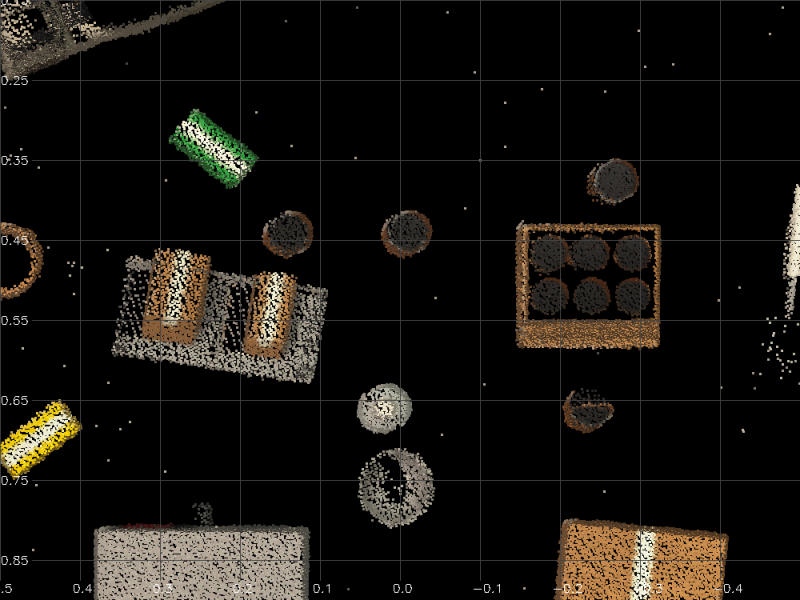

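The top map shows the case nearly axis-aligned with its centre near (0.49,-0.235), and its lid leaning a little past upright at x≈0.57. The large carton is at about (0.51,0.275) and the small one at (0.535,0.16). I'll fit these accurately now.

```bash
cat > m2.py <<'E'
from m import *
def box(m): return m[(0)]
def sel(x0,x1,y0,y1,z0,z1,extra=True): return (X[:,0]>x0)&(X[:,0]<x1)&(X[:,1]>y0)&(X[:,1]<y1)&(X[:,2]>z0)&(X[:,2]<z1)&extra
# case
s=sel(.40,.60,-.35,-.12,.02,.08,card); q=X[s]
for nm,s in (("walls",sel(.40,.545,-.35,-.12,.01,.078,card)),("rim",sel(.40,.545,-.35,-.12,.078,.092,card))):
    q=X[s]; print(nm,len(q),np.percentile(q,[1,50,99],axis=0).round(4).tolist())
def plane(q,it=60,tol=.003):
    rng=np.random.default_rng(0);best=None
    for _ in range(it*5):
        a=q[rng.choice(len(q),3,False)];n=np.cross(a[1]-a[0],a[2]-a[0]);n/=np.linalg.norm(n)+1e-12
        i=abs((q-a[0])@n)<tol
        if best is None or i.sum()>best.sum():best=i
    for _ in range(3):
        c=q[best].mean(0);n=np.linalg.svd(q[best]-c,full_matrices=False)[2][2];best=abs((q-c)@n)<tol
    return c,n,best
for v in (0,1):
    q=X[sel(.53,.64,-.35,-.12,.10,.25,card&(V==v))]
    c,n,i=plane(q); n*=np.sign(n[0]); print("lid",v,len(q),i.sum(),c.round(4),n.round(4),"angle",np.pi/2+np.arctan2(-n[2],n[0]))
    print(np.percentile(q,[1,50,99],axis=0).round(4).tolist())
# front wall of case yaw
q=X[sel(.40,.445,-.33,-.14,.015,.08,card)]; c,n,i=plane(q) if len(q)>30 else (0,0,np.array([0])); print("front wall",len(q),i.sum(),c,n)
q=X[sel(.44,.56,-.16,-.13,.015,.08,card)]; c,n,i=plane(q) if len(q)>30 else (0,0,np.array([0])); print("+y wall",len(q),i.sum(),c,n)
# cartons
tape=(H[:,1]<90)&(H[:,2]>120)
for nm,y0,y1,dims in (("large",.225,.335,(.1,.066,.055)),("small",.115,.21,(.1,.046,.040))):
    q=X[sel(.44,.62,y0,y1,.07,.25,card|tape)]
    # rack frame guess: normal ~ (-sin.56,0,cos.56) rotated
    for v in (0,1,2):
        e=(V==v) if v<2 else True
        q=X[sel(.44,.62,y0,y1,.06,.25,card&e)]
        c,n,i=plane(q); n*=np.sign(n[2]); print(nm,v,len(q),i.sum(),c.round(4),n.round(4),"tilt",np.arccos(n[2]),"yaw",np.arctan2(-n[1],-n[0]))
    q=X[sel(.44,.62,y0,y1,.06,.25)]
    q=q[abs((q-c)@n)<.003]
    ex=np.array([-n[0],-n[1],0]);ex/=np.linalg.norm(ex);ex=ex*n[2]+np.array([0,0,np.hypot(n[0],n[1])]);ey=np.cross(n,ex)
    r=cv2.minAreaRect(np.c_[(q-c)@ex,(q-c)@ey].astype(np.float32)); print("rect",r)
    ce=c+ex*r[0][0]+ey*r[0][1]; print("top centre",ce.round(4),"ex",ex.round(3),"base",(ce-n*dims[2]).round(4))
# jars by cap
for nm,(x,y) in dict(mid=(.44,-.008),back=(.665,-.235),front=(.375,-.265),rack=(.44,.14),bottle=(.66,.02)).items():
    q=X[sel(x-.05,x+.05,y-.05,y+.05,.02,.3)]; print(nm,np.percentile(q,[1,50,99],axis=0).round(3).tolist())
E
python3 m2.py
```

```text
walls 1761 [[0.4313, -0.3246, 0.0113], [0.4699, -0.2292, 0.0533], [0.5426, -0.1462, 0.0774]]
rim 425 [[0.4313, -0.324, 0.0783], [0.4462, -0.2263, 0.0835], [0.5425, -0.1471, 0.0882]]
lid 0 1114 810 [ 0.574  -0.2296  0.1598] [ 0.9865 -0.001  -0.164 ] angle 1.735550289605523
[[0.5555, -0.3164, 0.1022], [0.5731, -0.2284, 0.1766], [0.5844, -0.1492, 0.2182]]
lid 1 1689 1179 [ 0.5675 -0.2439  0.1497] [ 0.9857 -0.0047 -0.1687] angle 1.7403354602869734
[[0.5552, -0.3224, 0.1016], [0.5666, -0.2465, 0.1654], [0.5826, -0.1567, 0.2184]]
front wall 538 428 [ 0.43260734 -0.24260156  0.05035956] [-0.99995524 -0.00214745  0.00921398]
+y wall 496 260 [ 0.50240173 -0.14921844  0.04752173] [-9.26316330e-04 -9.99998085e-01 -1.72399315e-03]
large 0 487 279 [0.5623 0.2895 0.1124] [0.831  0.126  0.5418] tilt 0.9982424122554837 yaw -2.9910728943021043
large 1 519 278 [0.5076 0.273  0.1094] [-0.5246 -0.0968  0.8458] tilt 0.562739977551776 yaw 0.18249594752767068
large 2 1006 363 [0.5094 0.2758 0.1106] [-0.5242 -0.0851  0.8473] tilt 0.5599148251930632 yaw 0.1609901232002098
rect ((-0.0010022632777690887, 0.001
[... 386 characters left out ...]
95
small 2 667 251 [0.5358 0.1593 0.0978] [-0.5148 -0.0995  0.8515] tilt 0.5519520564121583 yaw 0.19089171116888726
rect ((-0.0008024498820304871, 0.0012363344430923462), (0.05280643701553345, 0.10447702556848526), 88.46814727783203)
top centre [0.5349 0.1604 0.0973] ex [0.836 0.162 0.524] base [0.5554 0.1644 0.0633]
mid [[0.415, -0.038, 0.021], [0.445, -0.012, 0.07], [0.469, 0.021, 0.085]]
back [[0.639, -0.265, 0.021], [0.669, -0.228, 0.078], [0.689, -0.207, 0.085]]
front [[0.35, -0.296, 0.024], [0.375, -0.272, 0.08], [0.403, -0.236, 0.085]]
rack [[0.415, 0.111, 0.021], [0.444, 0.134, 0.074], [0.469, 0.169, 0.085]]
bottle [[0.632, -0.012, 0.024], [0.662, 0.017, 0.112], [0.69, 0.051, 0.191]]
```

The fits agree. The case is centred at about (0.493,-0.235) with yaw near 0, and the lid is at about 1.74 rad. The large carton's top centre is (0.508,0.278,0.110) and the small one's is (0.535,0.160,0.097), both at yaw ≈0.16. First I'll shut the fingers and move over behind the lid.

Emit:
send_rows(steps="-1 0.0175 -0.028 0.014 0 0 0.0154;-1 0.0175 -0.028 0.014 0 0 0.0154;-1 0.0175 -0.028 0.014 0 0 0.0154;-1 0.0175 -0.028 0.014 0 0 0.0154;-1 0.0175 -0.028 0.014 0 0 0.0154")

```text
clock: 0.52
eef_pos: [0.2754, 0.3219, 0.2751]
tool_rot: [0.153, 0.988, -0.0, -0.0]
ft_force: [1.2, -0.4, 1.4]
grip_width: 0.0255
grasp_force: 0.0
```

Emit:
send_rows(steps="-1 0.0175 -0.028 0 0 0 0.0154;-1 0.0175 -0.028 0 0 0 0.0154;-1 0.0175 -0.028 0 0 0 0.0154;-1 0.0175 -0.028 0 0 0 0.0154;-1 0.0175 -0.028 0 0 0 0.0154")

```text
clock: 0.93
eef_pos: [0.363, 0.1818, 0.2747]
tool_rot: [0.115, 0.993, -0.0, -0.0]
ft_force: [0.7, 0.7, 0.6]
grip_width: -0.0001
grasp_force: 0.0
```

Emit:
send_rows(steps="-1 0.0175 -0.028 0 0 0 0.0154;-1 0.0175 -0.028 0 0 0 0.0154;-1 0.0175 -0.028 0 0 0 0.0154;-1 0.0175 -0.028 0 0 0 0.0154;-1 0.0175 -0.028 0 0 0 0.0154")

```text
clock: 1.35
eef_pos: [0.4505, 0.0418, 0.2746]
tool_rot: [0.077, 0.997, -0.0, -0.0]
ft_force: [0.2, 0.7, -0.2]
grip_width: 0.0004
grasp_force: 0.0
```

Emit:
send_rows(steps="-1 0.0175 -0.028 0 0 0 0.0154;-1 0.0175 -0.028 0 0 0 0.0154;-1 0.0175 -0.028 0 0 0 0.0154;-1 0.0175 -0.028 0 0 0 0.0154;-1 0.0175 -0.028 0 0 0 0.0154")

```text
clock: 1.77
eef_pos: [0.538, -0.0981, 0.2743]
tool_rot: [0.038, 0.999, 0.0, -0.001]
ft_force: [0.5, 1.0, 0.5]
grip_width: 0.0001
grasp_force: 0.0
```

Emit:
send_rows(steps="-1 0.0175 -0.028 0 0 0 0.0154;-1 0.0175 -0.028 0 0 0 0.0154;-1 0.0175 -0.028 0 0 0 0.0154;-1 0.0175 -0.028 0 0 0 0.0154;-1 0.0175 -0.028 0 0 0 0.0154")

```text
clock: 2.18
eef_pos: [0.6255, -0.2379, 0.2742]
tool_rot: [-0.0, 1.0, 0.0, -0.001]
ft_force: [0.5, 0.1, 0.3]
grip_width: -0.0002
grasp_force: 0.0
```

Emit:
send_rows(steps="-1 0 0 -0.019 0 0 0;-1 0 0 -0.019 0 0 0;-1 0 0 -0.019 0 0 0;-1 0 0 -0.019 0 0 0;-1 0 0 -0.019 0 0 0")

```text
clock: 2.6
eef_pos: [0.6247, -0.2366, 0.1779]
tool_rot: [0.0, 1.0, 0.0, -0.001]
ft_force: [0.9, 0.3, -0.6]
grip_width: 0.0003
grasp_force: 0.0
```

Emit:
send_rows(steps="-1 -0.012 0 0 0 0 0;-1 -0.012 0 0 0 0 0;-1 -0.006 0 0 0 0 0;-1 -0.006 0 0 0 0 0;-1 -0.006 0 0 0 0 0")

```text
clock: 3.02
eef_pos: [0.5835, -0.2364, 0.1802]
tool_rot: [-0.0, 1.0, 0.0, 0.001]
ft_force: [1.1, 1.1, 1.2]
grip_width: 0.0001
grasp_force: 0.7
```

Emit:
send_rows(steps="-1 -0.006 0 0 0 0 0;-1 -0.006 0 0 0 0 0;-1 0 0 0 0 0 0;-1 0 0 0 0 0 0;-1 0 0 0 0 0 0")

```text
clock: 3.43
eef_pos: [0.571, -0.2367, 0.1799]
tool_rot: [-0.0, 1.0, -0.0, -0.0]
ft_force: [0.2, 0.6, 0.0]
grip_width: -0.0003
grasp_force: 0.0
```

Emit:
send_rows(steps="-1 -0.0065 0 0 0 0 0;-1 -0.0065 0 0 0 0 0;-1 -0.0065 0 -0.001 0 0 0;-1 -0.0065 0 -0.001 0 0 0;-1 -0.0065 0 -0.0015 0 0 0")

```text
clock: 3.85
eef_pos: [0.538, -0.2365, 0.1765]
tool_rot: [-0.0, 1.0, -0.0, 0.0]
ft_force: [0.8, -0.2, 0.3]
grip_width: -0.0
grasp_force: 0.6
```

Emit:
send_rows(steps="-1 -0.0062 0 -0.0022 0 0 0;-1 -0.006 0 -0.0025 0 0 0;-1 -0.0058 0 -0.0029 0 0 0;-1 -0.0056 0 -0.0033 0 0 0;-1 -0.0055 0 -0.0036 0 0 0")

```text
clock: 4.27
eef_pos: [0.5089, -0.2366, 0.1616]
tool_rot: [-0.0, 1.0, -0.0, -0.0]
ft_force: [0.9, -0.4, 1.3]
grip_width: 0.0003
grasp_force: 0.5
```

```bash
python3 - <<'E'
from h import *
c=camera("side"); f=c["frame"][...,::-1]
cv2.imwrite("pics/lid1.png",cv2.resize(f[180:340,220:380],(640,640))[:600])
E
```

```text
(no output)
```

View pics/lid1.png

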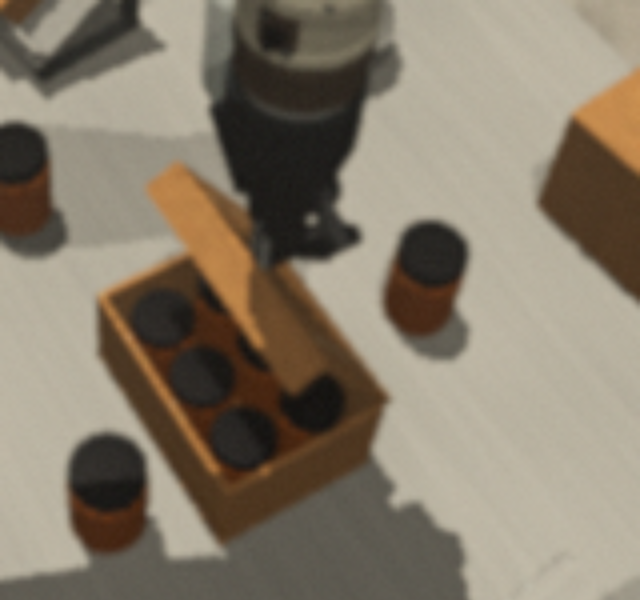

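The picture shows the finger at (290,240) pushing on the lid, which is now about half shut. Nothing else has been touched, so I'll keep following the arc.

Emit:
send_rows(steps="-1 -0.005 0 -0.0042 0 0 0;-1 -0.0048 0 -0.0045 0 0 0;-1 -0.0045 0 -0.0047 0 0 0;-1 -0.0042 0 -0.005 0 0 0;-1 -0.004 0 -0.0051 0 0 0")

```text
clock: 4.73
eef_pos: [0.4865, -0.2365, 0.1378]
tool_rot: [-0.0, 1.0, 0.0, -0.0]
ft_force: [0.4, -0.4, 0.9]
grip_width: 0.0
grasp_force: 0.5
```

Emit:
send_rows(steps="-1 -0.0034 0 -0.0056 0 0 0;-1 -0.003 0 -0.0058 0 0 0;-1 -0.0026 0 -0.006 0 0 0;-1 -0.0022 0 -0.0062 0 0 0;-1 -0.0019 0 -0.0063 0 0 0")

```text
clock: 5.15
eef_pos: [0.4736, -0.2365, 0.1078]
tool_rot: [-0.0, 1.0, 0.0, -0.0]
ft_force: [-0.1, -0.3, 0.3]
grip_width: 0.0003
grasp_force: 0.5
```

Emit:
send_rows(steps="-1 -0.001 0 -0.003 0 0 0;-1 -0.001 0 -0.003 0 0 0;-1 0 0 -0.003 0 0 0;-1 0 0 -0.003 0 0 0;-1 0 0 -0.002 0 0 0")

```text
clock: 5.57
eef_pos: [0.4721, -0.2366, 0.0942]
tool_rot: [-0.0, 1.0, -0.0, -0.0]
ft_force: [0.3, 0.1, 0.7]
grip_width: 0.0002
grasp_force: 0.3
```

Emit:
send_rows(steps="-1 0 0 -0.001 0 0 0;-1 0 0 -0.001 0 0 0;-1 0 0 -0.001 0 0 0;-1 0 0 -0.0005 0 0 0;-1 0 0 0 0 0 0")

```text
clock: 5.98
eef_pos: [0.472, -0.2365, 0.0909]
tool_rot: [-0.0, 1.0, 0.0, -0.0]
ft_force: [0.2, -0.6, -0.5]
grip_width: -0.0001
grasp_force: 0.0
```

Emit:
send_rows(steps="-1 0 0 -0.0005 0 0 0;-1 0 0 -0.0005 0 0 0;-1 0 0 -0.0005 0 0 0;-1 0 0 -0.0005 0 0 0;-1 0 0 0 0 0 0")

```text
clock: 6.4
eef_pos: [0.472, -0.2366, 0.0889]
tool_rot: [-0.0, 1.0, -0.0, -0.0]
ft_force: [0.3, 0.1, -0.0]
grip_width: 0.0002
grasp_force: 0.1
```

Emit:
send_rows(steps="-1 0 0 -0.0005 0 0 0;-1 0 0 -0.0005 0 0 0;-1 0 0 -0.0005 0 0 0;-1 0 0 -0.0005 0 0 0;-1 0 0 0 0 0 0")

```text
clock: 6.82
eef_pos: [0.4719, -0.2365, 0.0869]
tool_rot: [-0.0, 1.0, 0.0, -0.0]
ft_force: [-0.4, 0.3, -0.0]
grip_width: -0.0002
grasp_force: 0.1
```

```bash
python3 - <<'E'
from h import *
c=camera("side"); f=c["frame"][...,::-1]
for n in("side","scene"):
    c=camera(n);P=pts(c);h=cv2.cvtColor(c["frame"],cv2.COLOR_RGB2HSV)
    m=(h[...,0]<20)&(h[...,1]>90)&(P[...,2]>.07)&(P[...,2]<.2)&(abs(P[...,1]+.235)<.09)&(P[...,0]>.41)&(P[...,0]<.58)
    q=P[m];
    A=np.c_[q,np.ones(len(q))];
    for lo in np.arange(.42,.58,.02):
        s=q[(q[:,0]>lo)&(q[:,0]<lo+.02)]; print(n,lo.round(2),len(s),np.percentile(s[:,2],[10,50,90]).round(4) if len(s) else "")
cv2.imwrite("pics/lid2.png",cv2.resize(f[180:340,220:380],(640,640))[:600])
E
```

```text
side 0.42 542 [0.0962 0.1147 0.1206]
side 0.44 463 [0.1129 0.1162 0.1193]
side 0.46 406 [0.1085 0.1119 0.115 ]
side 0.48 209 [0.0851 0.1068 0.1101]
side 0.5 183 [0.0852 0.1022 0.1051]
side 0.52 235 [0.0922 0.0971 0.0998]
side 0.54 225 [0.0902 0.0936 0.0956]
side 0.56 0 
scene 0.42 82 [0.0794 0.1182 0.1216]
scene 0.44 147 [0.101  0.1155 0.1191]
scene 0.46 189 [0.1047 0.1108 0.1152]
scene 0.48 198 [0.1009 0.106  0.1098]
scene 0.5 200 [0.0965 0.1013 0.1048]
scene 0.52 201 [0.0906 0.0967 0.1006]
scene 0.54 324 [0.0737 0.0891 0.0952]
scene 0.56 1 [0.0862 0.0862 0.0862]
```

View pics/lid2.png

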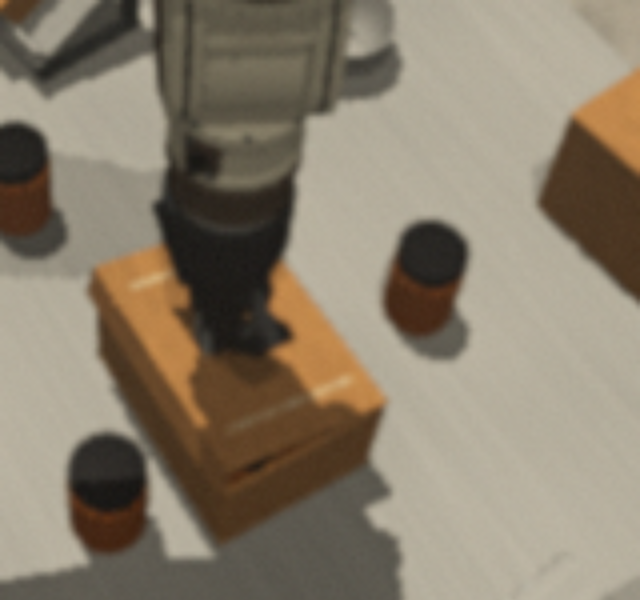

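The lid is still about 0.2 rad open under the finger at (240,330), although the TCP already reads 0.087. I'll measure where the fingertips really end.

```bash
python3 - <<'E'
from h import *
for n in("side","scene"):
    c=camera(n);P=pts(c);h=cv2.cvtColor(c["frame"],cv2.COLOR_RGB2HSV)
    m=(h[...,2]<70)&(h[...,1]<100)&(P[...,2]>.09)&(P[...,2]<.22)&(abs(P[...,1]+.2365)<.06)&(abs(P[...,0]-.472)<.06)
    q=P[m]
    for lo in np.arange(.09,.22,.01):
        s=q[(q[:,2]>lo)&(q[:,2]<lo+.01)]
        if len(s)>2: print(n,lo.round(3),len(s),np.percentile(s[:,:2],[3,97],axis=0).round(3).tolist())
E
```

```text
side 0.12 7 [[0.462, -0.251], [0.467, -0.235]]
side 0.13 10 [[0.461, -0.251], [0.466, -0.236]]
side 0.14 14 [[0.461, -0.253], [0.466, -0.234]]
side 0.15 10 [[0.46, -0.254], [0.466, -0.23]]
side 0.16 37 [[0.459, -0.271], [0.478, -0.235]]
side 0.17 24 [[0.456, -0.275], [0.471, -0.226]]
side 0.18 31 [[0.455, -0.283], [0.464, -0.223]]
side 0.19 31 [[0.455, -0.29], [0.469, -0.226]]
side 0.2 53 [[0.454, -0.296], [0.479, -0.184]]
side 0.21 48 [[0.453, -0.289], [0.475, -0.248]]
scene 0.11 3 [[0.475, -0.236], [0.481, -0.227]]
scene 0.12 9 [[0.468, -0.245], [0.481, -0.222]]
scene 0.13 11 [[0.47, -0.242], [0.482, -0.219]]
scene 0.14 13 [[0.473, -0.248], [0.484, -0.219]]
scene 0.15 19 [[0.476, -0.253], [0.485, -0.215]]
scene 0.16 41 [[0.462, -0.268], [0.486, -0.202]]
scene 0.17 38 [[0.463, -0.277], [0.487, -0.193]]
scene 0.18 50 [[0.469, -0.283], [0.49, -0.186]]
scene 0.19 48 [[0.47, -0.284], [0.488, -0.178]]
scene 0.2 63 [[0.474, -0.29], [0.492, -0.178]]
scene 0.21 54 [[0.477, -0.277], [0.493, -0.191]]
```

```bash
cat > lid.py <<'E'
from h import *
def lid():
    o=[]
    for n in("side","scene"):
        c=camera(n);P=pts(c);h=cv2.cvtColor(c["frame"],cv2.COLOR_RGB2HSV)
        m=(h[...,0]<20)&(h[...,1]>90)&(P[...,2]>.088)&(P[...,2]<.24)&(abs(P[...,1]+.235)<.08)&(P[...,0]>.44)&(P[...,0]<.54)
        q=P[m]; o.append((len(q),np.polyfit(.555-q[:,0],q[:,2],1).round(4).tolist() if len(q)>20 else 0))
    return o
if __name__=="__main__": print(lid())
E
```

Emit:
send_rows(steps="-1 0 0 0.004 0 0 0;-1 0 0 0.004 0 0 0;-1 0 0 0.004 0 0 0;-1 0 0 0.004 0 0 0;-1 0 0 0.004 0 0 0")

```text
clock: 7.48
eef_pos: [0.4722, -0.2367, 0.1077]
tool_rot: [-0.0, 1.0, -0.0, 0.0]
ft_force: [-0.5, 0.2, -0.9]
grip_width: -0.0002
grasp_force: 0.0
```

Emit:
send_rows(steps="-1 0 0 0.008 0 0 0;-1 0 0 0.008 0 0 0;-1 0 0 0.008 0 0 0;-1 0 0 0.008 0 0 0;-1 0 0 0.008 0 0 0")

```text
clock: 7.9
eef_pos: [0.4721, -0.2366, 0.1481]
tool_rot: [-0.0, 1.0, -0.0, 0.0]
ft_force: [-0.0, 0.2, 0.8]
grip_width: 0.0001
grasp_force: 0.0
```

```bash
python3 - <<'E'
from lid import *
print(lid())
c=camera("scene");cv2.imwrite("pics/lid3.png",cv2.resize(c["frame"][100:240,150:300,::-1],(600,560)))
E
```

```text
[(1584, [0.2855, 0.0903]), (834, [0.2312, 0.0916])]
```

View pics/lid3.png

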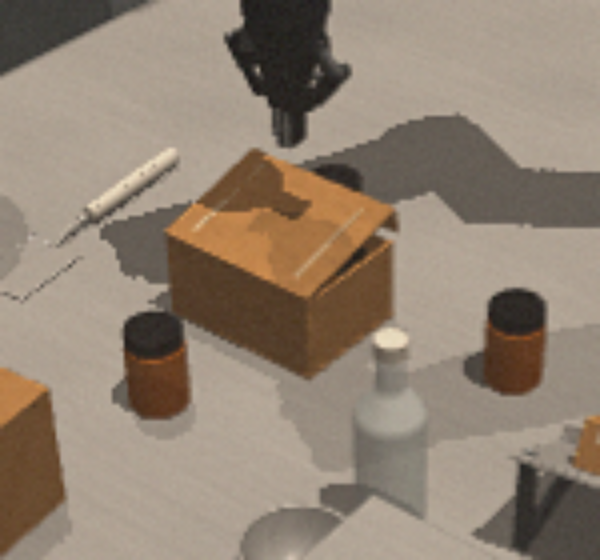

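The lid has stayed open at about 0.24 rad, with the finger above it at (290,140). I'll check the true fingertip height.

```bash
python3 - <<'E'
from h import *
for n in("side","scene"):
    c=camera(n);P=pts(c);h=cv2.cvtColor(c["frame"],cv2.COLOR_RGB2HSV)
    m=(h[...,2]<80)&(h[...,1]<110)&(P[...,2]>.125)&(P[...,2]<.25)&(abs(P[...,1]+.2365)<.06)&(abs(P[...,0]-.472)<.06)
    q=P[m]
    for lo in np.arange(.125,.23,.008):
        s=q[(q[:,2]>lo)&(q[:,2]<lo+.008)]
        print(n,lo.round(3),len(s),np.percentile(s[:,:2],[3,97],axis=0).round(3).tolist() if len(s)>2 else "")
E
```

```text
side 0.125 0 
side 0.133 0 
side 0.141 0 
side 0.149 0 
side 0.157 0 
side 0.165 0 
side 0.173 1 
side 0.181 3 [[0.462, -0.247], [0.466, -0.24]]
side 0.189 10 [[0.462, -0.25], [0.467, -0.241]]
side 0.197 12 [[0.461, -0.253], [0.467, -0.238]]
side 0.205 6 [[0.462, -0.249], [0.465, -0.235]]
side 0.213 10 [[0.459, -0.255], [0.466, -0.22]]
side 0.221 35 [[0.459, -0.268], [0.478, -0.229]]
side 0.229 33 [[0.46, -0.272], [0.476, -0.205]]
scene 0.125 0 
scene 0.133 0 
scene 0.141 0 
scene 0.149 0 
scene 0.157 0 
scene 0.165 0 
scene 0.173 5 [[0.475, -0.24], [0.484, -0.226]]
scene 0.181 14 [[0.468, -0.242], [0.485, -0.222]]
scene 0.189 12 [[0.473, -0.241], [0.482, -0.221]]
scene 0.197 14 [[0.469, -0.24], [0.485, -0.22]]
scene 0.205 11 [[0.477, -0.242], [0.486, -0.221]]
scene 0.213 15 [[0.478, -0.255], [0.486, -0.209]]
scene 0.221 37 [[0.462, -0.266], [0.487, -0.203]]
scene 0.229 33 [[0.464, -0.272], [0.487, -0.195]]
```

The fingertips really end about 24 mm above the reported TCP, so there was simply no contact. I'll carry on down by that amount.

Emit:
send_rows(steps="-1 -0.002 0 -0.012 0 0 0;-1 -0.002 0 -0.012 0 0 0;-1 -0.002 0 -0.012 0 0 0;-1 -0.002 0 -0.012 0 0 0;-1 -0.002 0 -0.008 0 0 0")

```text
clock: 8.57
eef_pos: [0.4608, -0.236, 0.0891]
tool_rot: [-0.0, 1.0, 0.001, -0.001]
ft_force: [-0.7, 0.1, 0.6]
grip_width: -0.0003
grasp_force: 1.1
```

Emit:
send_rows(steps="-1 0 0 -0.004 0 0 0;-1 0 0 -0.004 0 0 0;-1 0 0 -0.004 0 0 0;-1 0 0 -0.003 0 0 0;-1 0 0 -0.003 0 0 0")

```text
clock: 8.98
eef_pos: [0.4624, -0.2367, 0.0731]
tool_rot: [-0.0, 1.0, -0.0, 0.0]
ft_force: [-0.8, -0.4, 0.8]
grip_width: 0.0001
grasp_force: 0.3
```

Emit:
send_rows(steps="-1 0 0 -0.001 0 0 0;-1 0 0 -0.001 0 0 0;-1 0 0 -0.001 0 0 0;-1 0 0 -0.001 0 0 0;-1 0 0 0 0 0 0")

```text
clock: 9.4
eef_pos: [0.4621, -0.2366, 0.069]
tool_rot: [-0.0, 1.0, -0.0, 0.0]
ft_force: [-0.1, -0.4, 0.2]
grip_width: 0.0002
grasp_force: 0.0
```

```bash
python3 - <<'E'
from lid import *
print(lid())
for k in "ab":
    c=dict(np.load(k+".npz"));P=pts(c);h=cv2.cvtColor(c["frame"],cv2.COLOR_RGB2HSV)
    m=(P[...,2]>.12)&(P[...,2]<.4)&(abs(P[...,1]-.463)<.07)&(abs(P[...,0]-.187)<.07)
    q=P[m]; print(k,np.sort(q[:,2])[[2,5,10,20,40]].round(4)); s=q[q[:,2]<q[:,2].min()+.03]; print(s.mean(0).round(3))
E
```

```text
[(1258, [0.1461, 0.0899]), (647, [0.0474, 0.0912])]
a [0.2456 0.2474 0.2495 0.2526 0.2582]
[0.193 0.462 0.261]
b [0.2443 0.2446 0.2467 0.25   0.2557]
[0.189 0.458 0.259]
```

Emit:
send_rows(steps="-1 0 0 -0.001 0 0 0;-1 0 0 -0.001 0 0 0;-1 0 0 -0.001 0 0 0;-1 0 0 -0.001 0 0 0;-1 0 0 0 0 0 0")

```text
clock: 9.92
eef_pos: [0.462, -0.2366, 0.0652]
tool_rot: [-0.0, 1.0, -0.0, 0.0]
ft_force: [-0.7, -0.8, 1.2]
grip_width: -0.0002
grasp_force: 1.1
```

Emit:
send_rows(steps="-1 0 0 -0.0005 0 0 0;-1 0 0 -0.0005 0 0 0;-1 0 0 -0.0005 0 0 0;-1 0 0 -0.0005 0 0 0;-1 0 0 0 0 0 0")

```text
clock: 10.33
eef_pos: [0.462, -0.2367, 0.065]
tool_rot: [-0.0, 1.0, -0.0, 0.001]
ft_force: [-5.5, 1.7, 14.5]
grip_width: -0.0001
grasp_force: 6.9
```

The lid contacted at a reported z of 0.065 with 14.5 N, so it is shut. I'll lift off and go above the large carton with the fingers open and the tool tilted.

Emit:
send_rows(steps="-1 0 0 0.02 0 0 0;-1 0 0 0.04 0 0 0;-1 0 0 0.04 0 0 0;-1 0 0 0.04 0 0 0;-1 0 0 0.04 0 0 0")

```text
clock: 10.75
eef_pos: [0.4616, -0.2363, 0.2447]
tool_rot: [-0.0, 1.0, 0.0, -0.0]
ft_force: [0.6, -0.6, 0.1]
grip_width: -0.0003
grasp_force: 0.0
```

```bash
python3 lid.py
```

```text
[(1907, [-0.0027, 0.0914]), (629, [-0.0032, 0.0916])]
```

Emit:
send_rows(steps="1 0 0.0341 0 0 0 0.0107;1 0 0.0341 0 0 0 0.0107;1 0 0.0341 0 0 0 0.0107;1 0 0.0341 0 0 0 0.0107;1 0 0.0341 0 0 0 0.0107")

```text
clock: 11.27
eef_pos: [0.4616, -0.0646, 0.2424]
tool_rot: [-0.027, 1.0, 0.0, -0.0]
ft_force: [-0.1, 0.8, -0.6]
grip_width: 0.0604
grasp_force: 0.0
```

Emit:
send_rows(steps="1 0 0.0341 0 0 0 0.0107;1 0 0.0341 0 0 0 0.0107;1 0 0.0341 0 0 0 0.0107;1 0 0.0341 0 0 0 0.0107;1 0 0.0341 0 0 0 0.0107")

```text
clock: 11.68
eef_pos: [0.4616, 0.1061, 0.2424]
tool_rot: [-0.054, 0.999, 0.0, -0.0]
ft_force: [0.3, -0.7, -0.6]
grip_width: 0.0853
grasp_force: 0.0
```

Emit:
send_rows(steps="1 0 0.0341 0 0 0 0.0107;1 0 0.0341 0 0 0 0.0107;1 0 0.0341 0 0 0 0.0107;1 0 0.0341 0 0 0 0.0107;1 0 0.0341 0 0 0 0.0107")

```text
clock: 12.1
eef_pos: [0.4615, 0.2767, 0.2423]
tool_rot: [-0.081, 0.997, -0.0, -0.0]
ft_force: [0.6, 0.3, 0.2]
grip_width: 0.0854
grasp_force: 0.0
```

Emit:
send_rows(steps="1 0 0 -0.01 0.0178 -0.1106 0;1 0 0 -0.01 0.0178 -0.1106 0;1 0 0 -0.01 0.0178 -0.1106 0;1 0 0 -0.01 0.0178 -0.1106 0;1 0 0 -0.01 0.0178 -0.1106 0")

```text
clock: 12.52
eef_pos: [0.4618, 0.2751, 0.193]
tool_rot: [-0.077, 0.957, 0.023, 0.278]
ft_force: [0.6, 0.9, -0.7]
grip_width: 0.0852
grasp_force: 0.0
```

```bash
cat > tip.py <<'E'
from h import *
from scipy.spatial.transform import Rotation as Rn
# finger points in tool frame, from the fixed cameras
o=get_obs();R=Rn.from_quat(o["tool_rot"]).as_matrix();p=o["eef_pos"];print(p.round(4),R.round(3).tolist(),o["joint_pos"].round(2))
for n in("side","scene"):
    c=camera(n);P=pts(c);h=cv2.cvtColor(c["frame"],cv2.COLOR_RGB2HSV)
    q=(P-p)@R; m=(np.abs(q)<[.03,.07,.06]).all(-1)&(h[...,2]<90)&(h[...,1]<110); q=q[m]
    for lo in np.arange(-.06,.03,.006):
        s=q[(q[:,2]>lo)&(q[:,2]<lo+.006)]
        if len(s)>2: print(n,lo.round(3),len(s),np.percentile(s[:,:2],[5,50,95],axis=0).round(3).tolist())
E
python3 tip.py
```

```text
[0.4618 0.2751 0.193 ] [[-0.833, -0.16, 0.529], [-0.135, 0.987, 0.086], [-0.536, 0.001, -0.844]] [ 0.71 -0.04 -0.52  0.6  -0.28  0.48]
side -0.06 10 [[-0.007, -0.059], [-0.001, -0.054], [0.009, -0.048]]
side -0.054 8 [[-0.008, -0.058], [-0.001, -0.055], [0.008, 0.008]]
side -0.048 4 [[0.001, -0.055], [0.007, -0.052], [0.009, -0.048]]
scene -0.06 13 [[0.006, -0.061], [0.011, -0.049], [0.017, 0.051]]
scene -0.054 11 [[0.007, -0.058], [0.011, 0.044], [0.02, 0.05]]
scene -0.048 9 [[0.009, -0.058], [0.012, 0.043], [0.024, 0.049]]
scene -0.042 8 [[0.006, -0.05], [0.01, -0.005], [0.023, 0.049]]
```

The lid measures flat. The finger offset turns out to lie along the tool axis, meaning the fingers are about 26 mm shorter than reported. I'll descend on the large carton with that allowed for.

Emit:
send_rows(steps="1 0.0076 0.0002 -0.0139 0 0 0;1 0.0076 0.0002 -0.0139 0 0 0;1 0.0076 0.0002 -0.0139 0 0 0;1 0.0076 0.0002 -0.0139 0 0 0;1 0.0076 0.0002 -0.0139 0 0 0")

```text
clock: 13.03
eef_pos: [0.502, 0.2771, 0.1243]
tool_rot: [-0.077, 0.958, 0.022, 0.275]
ft_force: [-1.4, 0.5, 0.6]
grip_width: 0.0854
grasp_force: 0.0
```

Emit:
send_rows(steps="1 0.0042 0.0007 -0.0068 0 0 0;1 0.0042 0.0007 -0.0068 0 0 0;1 0.0042 0.0007 -0.0068 0 0 0;1 0.0042 0.0007 -0.0068 0 0 0;1 0.0042 0.0007 -0.0068 0 0 0")

```text
clock: 13.45
eef_pos: [0.5218, 0.2799, 0.0896]
tool_rot: [-0.077, 0.958, 0.022, 0.276]
ft_force: [0.3, 0.3, 0.4]
grip_width: 0.0858
grasp_force: 0.0
```

```bash
python3 tip.py; python3 - <<'E'
from h import *
c=camera("wrist");cv2.imwrite("pics/w1.png",c["frame"][...,::-1])
E
```

```text
[0.5218 0.2799 0.0896] [[-0.836, -0.16, 0.525], [-0.136, 0.987, 0.085], [-0.532, -0.0, -0.847]] [ 0.63  0.19 -0.58  0.29 -0.24  0.4 ]
side -0.06 6 [[-0.006, -0.06], [0.003, -0.057], [0.007, -0.052]]
side -0.054 6 [[-0.008, -0.057], [-0.003, -0.054], [0.006, -0.05]]
side -0.048 3 [[0.002, -0.055], [0.006, -0.053], [0.009, -0.049]]
side 0.024 18 [[-0.026, -0.043], [0.005, -0.035], [0.027, -0.032]]
scene -0.06 15 [[-0.012, -0.053], [-0.006, -0.04], [0.008, 0.056]]
scene -0.054 12 [[-0.014, -0.051], [-0.008, 0.005], [-0.002, 0.056]]
scene -0.048 6 [[-0.012, -0.042], [-0.006, -0.041], [0.01, 0.049]]
scene -0.042 3 [[-0.007, -0.045], [-0.004, -0.041], [0.003, -0.041]]
scene 0.024 4 [[-0.019, -0.053], [-0.0, -0.048], [0.025, -0.042]]
```

View pics/w1.png

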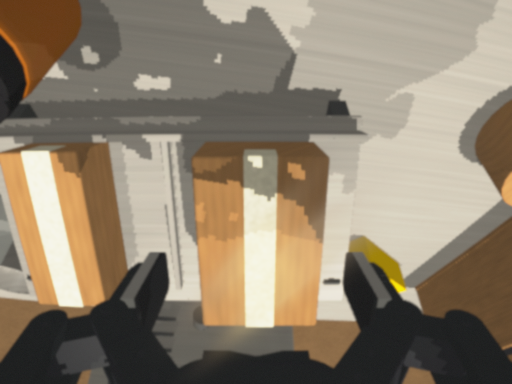

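The wrist picture shows the large carton, with its tape at (260,240), squarely between the fingertips at (155,270) and (360,270). I'll finish the descent and grip.

Emit:
send_rows(steps="1 0.0041 0.0007 -0.0067 0 0 0;1 0.0041 0.0007 -0.0067 0 0 0;1 0.0041 0.0007 -0.0067 0 0 0;1 0.0041 0.0007 -0.0067 0 0 0;1 0.0041 0.0007 -0.0067 0 0 0")

```text
clock: 14.02
eef_pos: [0.5418, 0.2829, 0.0552]
tool_rot: [-0.077, 0.958, 0.022, 0.275]
ft_force: [-0.8, 0.3, 0.2]
grip_width: 0.0853
grasp_force: 0.0
```

Emit:
send_rows(steps="-1 0 0 0 0 0 0;-1 0 0 0 0 0 0;-1 0 0 0 0 0 0;-1 0 0 0 0 0 0;-1 0 0 0 0 0 0")

```text
clock: 14.43
eef_pos: [0.5409, 0.2827, 0.0554]
tool_rot: [-0.077, 0.958, 0.022, 0.275]
ft_force: [0.6, 1.7, -5.0]
grip_width: 0.0651
grasp_force: 67.4
```

Emit:
send_rows(steps="-1 -0.003 -0.0005 0.005 0 0 0;-1 -0.008 -0.0013 0.0129 0 0 0;-1 -0.013 -0.0021 0.021 0 0 0;-1 -0.0145 -0.0024 0.0234 0 0 0;-1 -0.0145 -0.0024 0.0234 0 0 0")

```text
clock: 14.85
eef_pos: [0.4863, 0.2728, 0.1411]
tool_rot: [-0.077, 0.958, 0.021, 0.274]
ft_force: [0.2, -0.1, -4.0]
grip_width: 0.0653
grasp_force: 69.2
```

Emit:
send_rows(steps="-1 0 0 0.012 -0.0178 0.1106 0;-1 0 0 0.012 -0.0178 0.1106 0;-1 0 0 0.012 -0.0178 0.1106 0;-1 0 0 0.012 -0.0178 0.1106 0;-1 0 0 0.012 -0.0178 0.1106 0")

```text
clock: 15.27
eef_pos: [0.4883, 0.2742, 0.2022]
tool_rot: [-0.08, 0.997, 0.001, 0.007]
ft_force: [1.5, 1.2, -5.0]
grip_width: 0.065
grasp_force: 69.3
```

Emit:
send_rows(steps="-1 0 -0.02 0 0 0 -0.1154;-1 0 -0.03 0 0 0 -0.1154;-1 0 -0.0339 0 0 0 -0.1154;-1 0 -0.0339 0 0 0 -0.1154;-1 0 -0.0339 0 0 0 -0.1154")

```text
clock: 15.68
eef_pos: [0.4881, 0.1211, 0.1991]
tool_rot: [0.209, 0.978, -0.003, 0.008]
ft_force: [0.0, -0.3, -3.5]
grip_width: 0.0649
grasp_force: 69.3
```

Emit:
send_rows(steps="-1 0 -0.0339 0 0 0 -0.1154;-1 0 -0.0339 0 0 0 -0.1154;-1 0 -0.0339 0 0 0 -0.1154;-1 0 -0.0339 0 0 0 -0.1154;-1 0 -0.0339 0 0 0 -0.1154")

```text
clock: 16.1
eef_pos: [0.4878, -0.0485, 0.1997]
tool_rot: [0.479, 0.878, -0.004, 0.007]
ft_force: [0.3, -0.1, -4.8]
grip_width: 0.065
grasp_force: 69.3
```

Emit:
send_rows(steps="-1 0 -0.0339 0 0 0 -0.1154;-1 0 -0.0339 0 0 0 -0.1154;-1 0 -0.0339 0 0 0 -0.1154;-1 0 -0.0339 0 0 0 -0.1154;-1 0 -0.0339 0 0 0 -0.1154")

```text
clock: 16.52
eef_pos: [0.4878, -0.2179, 0.1996]
tool_rot: [0.709, 0.705, -0.006, 0.006]
ft_force: [1.2, -0.3, -5.0]
grip_width: 0.0654
grasp_force: 69.3
```

```bash
cat > carry.py <<'E'
import sys
from h import *
from scipy.spatial.transform import Rotation as Rn
def fit(q,z0,z1,nm):
    s=q[(q[:,2]>z0)&(q[:,2]<z1)]
    # drop stray points by a 3 mm occupancy grid
    g=np.round(s[:,:2]/.004).astype(int);u,inv,ct=np.unique(g,axis=0,return_inverse=True,return_counts=True)
    s=s[ct[inv.ravel()]>1]
    r=cv2.minAreaRect((s[:,:2]*1000).astype(np.float32)); print(nm,len(s),np.round(r[0],1),np.round(r[1],1),round(r[2],2),"z",np.percentile(s[:,2],[1,50,99]).round(4),"x",np.percentile(s[:,0],[1,99]).round(4),"y",np.percentile(s[:,1],[1,99]).round(4))
def cloud(near,rad):
    Q=[]
    for n in("side","scene"):
        c=camera(n);P=pts(c);h=cv2.cvtColor(c["frame"],cv2.COLOR_RGB2HSV)
        m=(((h[...,0]<22)&(h[...,1]>90)&(h[...,2]>50))|((h[...,1]<70)&(h[...,2]>190)))&(np.abs(P[...,:2]-near)<rad).all(-1)
        Q.append(P[m])
    return Q
if __name__=="__main__":
    o=get_obs();R=Rn.from_quat(o["tool_rot"]).as_matrix();print(o["eef_pos"].round(4),R[:,2].round(4),R[:,1].round(4),"tip",(o["eef_pos"]-.034*R[:,2]).round(4))
    lo,hi=float(sys.argv[1]),float(sys.argv[2])
    for n,Q in zip(("side","scene"),cloud(np.array([.493,-.235]),.12)):
        fit(Q,.088,.095,n+" lid"); fit(Q,lo,hi,n+" carton")
        s=Q[(Q[:,2]>lo)&(Q[:,2]<hi)]
        for a,k,e in (("x",0,1),("x",0,-1),("y",1,1),("y",1,-1)):
            pass
E
python3 carry.py .18 .3
```

```text
[ 0.4878 -0.2179  0.1996] [-9.000e-04 -1.680e-02 -9.999e-01] [ 1.0e+00 -4.9e-03 -9.0e-04] tip [ 0.4879 -0.2173  0.2336]
side lid 1963 [ 490.1 -239.2] [127.7 170.3] 0.18 z [0.0882 0.0913 0.0946] x [0.4269 0.5521] y [-0.3222 -0.1575]
side carton 748 [ 485.4 -236.4] [66.4 71.4] 88.59 z [0.2121 0.2621 0.2948] x [0.4543 0.5204] y [-0.269  -0.2079]
scene lid 221 [ 493.2 -232.6] [128.1 169.5] 0.93 z [0.0881 0.0913 0.0949] x [0.4293 0.5564] y [-0.3152 -0.1483]
scene carton 415 [ 490.9 -219.2] [104.9  67. ] 88.48 z [0.2101 0.2384 0.2666] x [0.4601 0.5238] y [-0.2698 -0.1683]
```

Emit:
send_rows(steps="-1 0.0013 -0.0025 -0.004 0.0034 0 0.0016;-1 0.0013 -0.0025 -0.004 0.0034 0 0.0016;-1 0.0013 -0.0025 -0.004 0.0034 0 0.0016;-1 0.0013 -0.0025 -0.004 0.0034 0 0.0016;-1 0.0013 -0.0025 -0.004 0.0034 0 0.0016")

```text
clock: 17.03
eef_pos: [0.4954, -0.228, 0.179]
tool_rot: [0.703, 0.711, 0.0, -0.001]
ft_force: [0.7, 0.1, -4.2]
grip_width: 0.0651
grasp_force: 69.4
```

Emit:
send_rows(steps="-1 0 0 -0.018 0 0 0;-1 0 0 -0.018 0 0 0;-1 0 0 -0.016 0 0 0;-1 0 0 -0.014 0 0 0;-1 0 0 -0.008 0 0 0")

```text
clock: 17.45
eef_pos: [0.4943, -0.2278, 0.1034]
tool_rot: [0.704, 0.711, -0.0, -0.002]
ft_force: [-0.3, 1.0, -5.1]
grip_width: 0.0654
grasp_force: 69.4
```

```bash
python3 carry.py .108 .3
```

```text
[ 0.4943 -0.2278  0.1034] [-0.0032  0.0021 -1.    ] [ 0.9999  0.0102 -0.0032] tip [ 0.4944 -0.2278  0.1374]
side lid 1309 [ 489.8 -239.4] [169.5 127.6] 89.98 z [0.0883 0.0914 0.0946] x [0.4266 0.5514] y [-0.3223 -0.1583]
side carton 628 [ 482.7 -242.9] [ 81.3 113.5] 43.14 z [0.1152 0.1658 0.2036] x [0.431  0.5258] y [-0.2801 -0.1825]
scene lid 149 [ 492.5 -231.4] [130.  165.5] 1.04 z [0.0882 0.0912 0.0949] x [0.4296 0.5573] y [-0.3106 -0.1485]
scene carton 386 [ 495.4 -222.6] [105.7  70.2] 88.97 z [0.1117 0.1411 0.1704] x [0.4635 0.5292] y [-0.2728 -0.1716]
```

Emit:
send_rows(steps="-1 0 -0.0018 0 0 -0.0006 -0.0014;-1 0 -0.0018 -0.003 0 -0.0006 -0.0014;-1 0 -0.0018 -0.003 0 -0.0006 -0.0014;-1 0 -0.0018 -0.003 0 -0.0006 -0.0014;-1 0 -0.0018 -0.003 0 -0.0006 -0.0014")

```text
clock: 17.97
eef_pos: [0.4956, -0.2382, 0.0938]
tool_rot: [0.707, 0.708, 0.001, 0.001]
ft_force: [-0.7, -0.6, -4.3]
grip_width: 0.0657
grasp_force: 69.3
```

```bash
python3 carry.py .1 .3
```

```text
[ 0.4956 -0.2382  0.0938] [ 3.7e-03  2.0e-04 -1.0e+00] [1.     0.0017 0.0037] tip [ 0.4954 -0.2382  0.1278]
side lid 1126 [ 489.7 -238.9] [127.  170.4] 0.44 z [0.0883 0.0914 0.0946] x [0.4266 0.5516] y [-0.3228 -0.1567]
side carton 602 [ 485.3 -252.1] [ 84.4 113.8] 44.69 z [0.1066 0.1565 0.2047] x [0.43   0.5279] y [-0.2907 -0.1931]
scene lid 144 [ 494.3 -232.8] [164.6 126.3] 89.82 z [0.0881 0.0915 0.0947] x [0.4344 0.5573] y [-0.3139 -0.1507]
scene carton 386 [ 497.4 -233.7] [ 71.1 106.4] 1.08 z [0.1034 0.1322 0.1617] x [0.4628 0.5323] y [-0.2816 -0.1813]
```

Emit:
send_rows(steps="-1 0 0 -0.0015 0 0 0;-1 0 0 -0.0015 0 0 0;-1 0 0 -0.001 0 0 0;-1 0 0 -0.001 0 0 0;-1 0 0 0 0 0 0")

```text
clock: 18.48
eef_pos: [0.4952, -0.2376, 0.0883]
tool_rot: [0.706, 0.708, 0.001, 0.001]
ft_force: [-0.7, 1.0, -4.6]
grip_width: 0.0653
grasp_force: 69.3
```

Emit:
send_rows(steps="-1 -0.0005 0 -0.0015 0 0.002 0;-1 0 0 -0.001 0 0.0015 0;-1 0 0 -0.001 0 0 0;-1 0 0 -0.001 0 0 0;-1 0 0 0 0 0 0")

```text
clock: 18.9
eef_pos: [0.4947, -0.2377, 0.0838]
tool_rot: [0.706, 0.708, -0.0, -0.001]
ft_force: [-0.3, 0.4, -3.8]
grip_width: 0.0652
grasp_force: 69.3
```

Emit:
send_rows(steps="-1 0 0 -0.0005 0 0 0;-1 0 0 -0.0005 0 0 0;-1 0 0 -0.0005 0 0 0;-1 0 0 -0.0005 0 0 0;-1 0 0 0 0 0 0")

```text
clock: 19.32
eef_pos: [0.4947, -0.2377, 0.082]
tool_rot: [0.706, 0.708, -0.0, -0.001]
ft_force: [0.4, -1.0, -5.2]
grip_width: 0.0654
grasp_force: 69.3
```

Emit:
send_rows(steps="-1 0 0 -0.0005 0 0 0;-1 0 0 -0.0005 0 0 0;-1 0 0 -0.0005 0 0 0;-1 0 0 -0.0005 0 0 0;-1 0 0 0 0 0 0")

```text
clock: 19.73
eef_pos: [0.4949, -0.2378, 0.0816]
tool_rot: [0.706, 0.708, 0.0, 0.0]
ft_force: [-4.3, 2.2, 6.2]
grip_width: 0.0653
grasp_force: 70.8
```

It's in contact at a reported z of 0.0816. I'll relax the press slightly, release, and rise.

Emit:
send_rows(steps="-1 0 0 0.001 0 0 0;0.8 0 0 0 0 0 0;0.8 0 0 0 0 0 0;0.8 0 0 0 0 0 0;0.8 0 0 0 0 0 0")

```text
clock: 20.15
eef_pos: [0.4952, -0.2379, 0.0812]
tool_rot: [0.706, 0.708, 0.0, -0.0]
ft_force: [-0.8, 0.4, 1.0]
grip_width: 0.0767
grasp_force: 0.0
```

Emit:
send_rows(steps="0.8 0 0 0.01 0 0 0;0.8 0 0 0.02 0 0 0;0.8 0 0 0.035 0 0 0;0.8 0 0 0.04 0 0 0;0.8 0 0 0.04 0 0 0")

```text
clock: 20.57
eef_pos: [0.4942, -0.2374, 0.2279]
tool_rot: [0.706, 0.708, -0.0, -0.001]
ft_force: [1.8, -0.9, -0.3]
grip_width: 0.0768
grasp_force: 0.0
```

```bash
python3 - <<'E'
from carry import *
for n,Q in zip(("side","scene"),cloud(np.array([.493,-.235]),.12)):
    fit(Q,.088,.095,n+" lid"); fit(Q,.143,.150,n+" carton top");fit(Q,.097,.15,n+" carton")
# new carton_small view
tape=None
E
python3 - <<'E'
import sys; sys.path.insert(0,".")
import os; os.chdir(".")
from h import *
for n in("side","scene"):
    c=camera(n);P=pts(c);h=cv2.cvtColor(c["frame"],cv2.COLOR_RGB2HSV)
    nn=np.array([-.524,-.085,.847]);ex=np.array([.836,.135,.531]);ey=np.array([-.159,.987,0])
    q=P[(((h[...,0]<22)&(h[...,1]>90)&(h[...,2]>50))|((h[...,1]<70)&(h[...,2]>190)))&(P[...,0]>.46)&(P[...,0]<.62)&(P[...,1]>.11)&(P[...,1]<.21)&(P[...,2]>.05)]
    d=q@nn; k=np.argmax(np.histogram(d,np.arange(d.min(),d.max(),.002))[0]); d0=d.min()+.002*(k+.5)
    q=q[abs(d-d0)<.003]; d0=(q@nn).mean()
    a=np.percentile(q@ex,[1.5,98.5]);b=np.percentile(q@ey,[1.5,98.5]); print(n,len(q),a,b,(ex*a.mean()+ey*b.mean()+nn*d0).round(4))
E
```

```text
side lid 1150 [ 489.9 -238.7] [169.9 127.9] 89.92 z [0.0882 0.0914 0.0947] x [0.4266 0.5528] y [-0.3224 -0.1554]
side carton top 679 [ 494.9 -239.8] [65.4 99.6] 0.04 z [0.1432 0.146  0.149 ] x [0.4627 0.5261] y [-0.2888 -0.1912]
side carton 1048 [ 495.5 -239.8] [101.7  68.4] 89.88 z [0.098  0.1449 0.1489] x [0.4618 0.5263] y [-0.2897 -0.1909]
scene lid 117 [ 493.3 -233.3] [128.6 173.7] 3.29 z [0.0881 0.0913 0.0949] x [0.4278 0.5576] y [-0.3156 -0.1488]
scene carton top 62 [ 499.1 -229.4] [59.8 89.1] 2.66 z [0.1431 0.1465 0.1499] x [0.468  0.5284] y [-0.2732 -0.1844]
scene carton 429 [ 497.1 -232.3] [ 69.9 105.7] 2.31 z [0.0975 0.1285 0.1494] x [0.4634 0.5309] y [-0.2816 -0.1811]
side 276 [0.47067953 0.56656704] [0.04850713 0.09597513] [0.5332 0.1593 0.0958]
scene 93 [0.4350715  0.57070875] [0.05461317 0.09963092] [0.5187 0.1619 0.0884]
```

The large carton is centred to about 1.5 mm and square. Now I'll go for the small one.

Emit:
send_rows(steps="0.65 -0.001 0.0261 0 0 0 0.1153;0.65 -0.001 0.0261 0 0 0 0.1153;0.65 -0.001 0.0261 0 0 0 0.1153;0.65 -0.001 0.0261 0 0 0 0.1153;0.65 -0.001 0.0261 0 0 0 0.1153")

```text
clock: 21.18
eef_pos: [0.4884, -0.1059, 0.2243]
tool_rot: [0.474, 0.881, -0.001, -0.002]
ft_force: [1.1, 1.4, -0.2]
grip_width: 0.0703
grasp_force: 0.0
```

Emit:
send_rows(steps="0.65 -0.001 0.0261 0 0 0 0.1153;0.65 -0.001 0.0261 0 0 0 0.1153;0.65 -0.001 0.0261 0 0 0 0.1153;0.65 -0.001 0.0261 0 0 0 0.1153;0.65 -0.001 0.0261 0 0 0 0.1153")

```text
clock: 21.6
eef_pos: [0.4834, 0.0244, 0.2244]
tool_rot: [0.204, 0.979, -0.001, -0.002]
ft_force: [1.2, 0.3, 0.6]
grip_width: 0.0704
grasp_force: 0.0
```

Emit:
send_rows(steps="0.65 -0.001 0.0261 0 0 0 0.1153;0.65 -0.001 0.0261 0 0 0 0.1153;0.65 -0.001 0.0261 0 0 0 0.1153;0.65 -0.001 0.0261 0 0 0 0.1153;0.65 -0.001 0.0261 0 0 0 0.1153")

```text
clock: 22.02
eef_pos: [0.4784, 0.1547, 0.2244]
tool_rot: [-0.083, 0.997, -0.001, -0.002]
ft_force: [-0.1, -0.2, -0.3]
grip_width: 0.0707
grasp_force: 0.0
```

Emit:
send_rows(steps="0.65 0 0 -0.01 0.0178 -0.1106 0;0.65 0 0 -0.01 0.0178 -0.1106 0;0.65 0 0 -0.01 0.0178 -0.1106 0;0.65 0 0 -0.01 0.0178 -0.1106 0;0.65 0 0 -0.01 0.0178 -0.1106 0")

```text
clock: 22.43
eef_pos: [0.4783, 0.1533, 0.1748]
tool_rot: [-0.077, 0.959, 0.021, 0.273]
ft_force: [0.5, -0.4, -1.7]
grip_width: 0.0704
grasp_force: 0.0
```

Emit:
send_rows(steps="0.65 0.0082 0.0006 -0.012 0 0 0;0.65 0.0082 0.0006 -0.012 0 0 0;0.65 0.0082 0.0006 -0.012 0 0 0;0.65 0.0082 0.0006 -0.012 0 0 0;0.65 0.0082 0.0006 -0.012 0 0 0")

```text
clock: 22.85
eef_pos: [0.5196, 0.1563, 0.1143]
tool_rot: [-0.077, 0.959, 0.021, 0.271]
ft_force: [-0.1, -0.5, 1.2]
grip_width: 0.0706
grasp_force: 0.0
```

```bash
python3 - <<'E'
from h import *
from scipy.spatial.transform import Rotation as Rn
o=get_obs();R=Rn.from_quat(o["tool_rot"]).as_matrix();print(o["eef_pos"].round(4),R.round(3).tolist())
c=camera("wrist");cv2.imwrite("pics/w2.png",c["frame"][...,::-1])
E
```

```text
[0.5196 0.1563 0.1143] [[-0.842, -0.16, 0.516], [-0.137, 0.987, 0.082], [-0.523, -0.002, -0.853]]
```

View pics/w2.png

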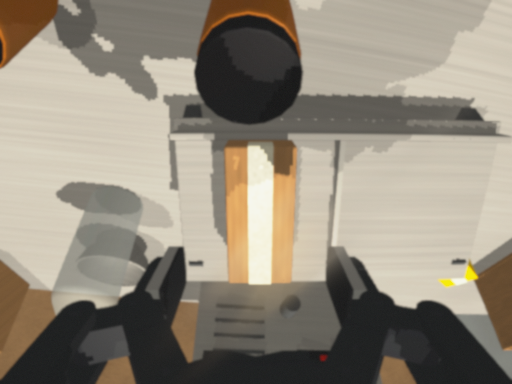

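The wrist picture shows the small carton, tape at (260,215), centred between the fingers at (175,270) and (340,270), with clear room either side. I'll descend and grip.

Emit:
send_rows(steps="0.65 0.0043 0.0008 -0.0064 0.0004 -0.0025 0;0.65 0.0043 0.0008 -0.0064 0.0004 -0.0025 0;0.65 0.0043 0.0008 -0.0064 0.0004 -0.0025 0;0.65 0.0043 0.0008 -0.0064 0.0004 -0.0025 0;0.65 0.0043 0.0008 -0.0064 0 0 0")

```text
clock: 23.32
eef_pos: [0.5426, 0.1609, 0.084]
tool_rot: [-0.077, 0.958, 0.022, 0.277]
ft_force: [0.3, -0.0, 0.2]
grip_width: 0.0703
grasp_force: 0.0
```

Emit:
send_rows(steps="0.65 0.0043 0.0008 -0.0064 0 0 0;0.65 0.0043 0.0008 -0.0064 0 0 0;0.65 0.0043 0.0008 -0.0064 0 0 0;0.65 0.0043 0.0008 -0.0064 0 0 0;0.65 0.0043 0.0008 -0.0064 0 0 0")

```text
clock: 23.73
eef_pos: [0.5644, 0.1649, 0.0519]
tool_rot: [-0.077, 0.958, 0.022, 0.277]
ft_force: [0.4, -0.4, 1.1]
grip_width: 0.0704
grasp_force: 0.0
```

Emit:
send_rows(steps="-1 0 0 0 0 0 0;-1 0 0 0 0 0 0;-1 0 0 0 0 0 0;-1 0 0 0 0 0 0;-1 0 0 0 0 0 0")

```text
clock: 24.15
eef_pos: [0.5634, 0.1647, 0.0524]
tool_rot: [-0.077, 0.958, 0.021, 0.277]
ft_force: [0.3, -0.1, -2.4]
grip_width: 0.0451
grasp_force: 61.8
```

Emit:
send_rows(steps="-1 -0.003 -0.0005 0.005 0 0 0;-1 -0.008 -0.0013 0.0129 0 0 0;-1 -0.013 -0.0021 0.021 0 0 0;-1 -0.0145 -0.0024 0.0234 0 0 0;-1 -0.0145 -0.0024 0.0234 0 0 0")

```text
clock: 24.57
eef_pos: [0.5093, 0.1556, 0.1386]
tool_rot: [-0.077, 0.958, 0.021, 0.276]
ft_force: [1.0, 0.4, -1.8]
grip_width: 0.0453
grasp_force: 62.3
```

Emit:
send_rows(steps="-1 0 0 0.013 -0.0178 0.1108 0;-1 0 0 0.013 -0.0178 0.1108 0;-1 0 0 0.013 -0.0178 0.1108 0;-1 0 0 0.013 -0.0178 0.1108 0;-1 0 0 0.013 -0.0178 0.1108 0")

```text
clock: 24.98
eef_pos: [0.5115, 0.1564, 0.2005]
tool_rot: [-0.081, 0.997, 0.001, 0.021]
ft_force: [1.4, 1.1, -1.9]
grip_width: 0.0447
grasp_force: 62.4
```

Emit:
send_rows(steps="-1 -0.0011 -0.0262 0.001 0 0 -0.1153;-1 -0.0011 -0.0262 0.001 0 0 -0.1153;-1 -0.0011 -0.0262 0.001 0 0 -0.1153;-1 -0.0011 -0.0262 0.001 0 0 -0.1153;-1 -0.0011 -0.0262 0.001 0 0 -0.1153")

```text
clock: 25.4
eef_pos: [0.506, 0.0243, 0.2027]
tool_rot: [0.209, 0.978, -0.005, 0.021]
ft_force: [-0.4, 0.0, -1.3]
grip_width: 0.0449
grasp_force: 62.4
```

Emit:
send_rows(steps="-1 -0.0011 -0.0262 0.001 0 0 -0.1153;-1 -0.0011 -0.0262 0.001 0 0 -0.1153;-1 -0.0011 -0.0262 0.001 0 0 -0.1153;-1 -0.0011 -0.0262 0.001 0 0 -0.1153;-1 -0.0011 -0.0262 0.001 0 0 -0.1153")

```text
clock: 25.82
eef_pos: [0.5003, -0.1068, 0.2081]
tool_rot: [0.478, 0.878, -0.011, 0.019]
ft_force: [0.1, -0.4, -2.6]
grip_width: 0.0451
grasp_force: 62.4
```

Emit:
send_rows(steps="-1 -0.0011 -0.0262 0 0 0 -0.1153;-1 -0.0011 -0.0262 0 0 0 -0.1153;-1 -0.0011 -0.0262 0 0 0 -0.1153;-1 -0.0011 -0.0262 0 0 0 -0.1153;-1 -0.0011 -0.0262 0 0 0 -0.1153")

```text
clock: 26.23
eef_pos: [0.4948, -0.2378, 0.208]
tool_rot: [0.708, 0.706, -0.016, 0.015]
ft_force: [-0.1, 0.4, -1.5]
grip_width: 0.045
grasp_force: 62.4
```

```bash
python3 carry.py .19 .28
```

```text
[ 0.4948 -0.2378  0.208 ] [-7.00e-04 -4.37e-02 -9.99e-01] [ 1.0e+00 -3.1e-03 -5.0e-04] tip [ 0.4949 -0.2363  0.242 ]
side lid 1163 [ 490.7 -239.1] [170.2 129. ] 89.84 z [0.0883 0.0914 0.0947] x [0.4265 0.5525] y [-0.3222 -0.1562]
side carton 414 [ 494.9 -243.5] [89.  45.9] 86.97 z [0.2259 0.2609 0.2655] x [0.4717 0.5172] y [-0.2871 -0.2195]
scene lid 120 [ 516.4 -213.5] [108.4 169.9] 32.4 z [0.0882 0.0917 0.0948] x [0.4397 0.5574] y [-0.31   -0.1471]
scene carton 249 [ 498.1 -234.5] [ 46.4 103.2] 0.26 z [0.2208 0.2427 0.2636] x [0.4754 0.5211] y [-0.2849 -0.1837]
```

Emit:
send_rows(steps="-1 -0.0002 0.0008 -0.002 0.0087 0 0.0006;-1 -0.0002 0.0008 -0.002 0.0087 0 0.0006;-1 -0.0002 0.0008 -0.002 0.0087 0 0.0006;-1 -0.0002 0.0008 -0.002 0.0087 0 0.0006;-1 -0.0002 0.0008 -0.002 0.0087 0 0.0006")

```text
clock: 26.75
eef_pos: [0.4943, -0.2317, 0.1974]
tool_rot: [0.705, 0.71, -0.0, -0.001]
ft_force: [0.1, 1.0, -2.5]
grip_width: 0.0449
grasp_force: 62.4
```

Emit:
send_rows(steps="-1 0 0 -0.012 0 0 0;-1 0 0 -0.012 0 0 0;-1 0 0 -0.01 0 0 0;-1 0 0 -0.008 0 0 0;-1 0 0 -0.006 0 0 0")

```text
clock: 27.17
eef_pos: [0.4939, -0.2321, 0.1484]
tool_rot: [0.705, 0.709, -0.0, -0.001]
ft_force: [0.2, 0.1, -2.3]
grip_width: 0.0452
grasp_force: 62.5
```

```bash
python3 carry.py .153 .21; python3 - <<'E'
from carry import *
for n,Q in zip(("side","scene"),cloud(np.array([.493,-.235]),.12)): fit(Q,.097,.148,n+" large")
E
```

```text
[ 0.4939 -0.2321  0.1484] [-2.1e-03  8.0e-04 -1.0e+00] [ 1.      0.0062 -0.0021] tip [ 0.494  -0.2321  0.1824]
side lid 1135 [ 489.8 -239.2] [170.  127.5] 89.99 z [0.0883 0.0913 0.0948] x [0.4267 0.5514] y [-0.3232 -0.1565]
side carton 358 [ 493.6 -251.4] [65.8 46.1] 87.76 z [0.1632 0.2004 0.2052] x [0.471  0.5165] y [-0.2832 -0.2229]
scene lid 131 [ 494.8 -233.3] [167.2 125.5] 89.85 z [0.0881 0.0913 0.0949] x [0.4328 0.5573] y [-0.3145 -0.1498]
scene carton 224 [ 495.7 -226.5] [ 51.1 104. ] 2.47 z [0.1613 0.1832 0.2033] x [0.4726 0.5197] y [-0.2755 -0.1749]
side large 558 [ 495.3 -239.2] [ 67.4 103.2] 0.37 z [0.0981 0.1348 0.1479] x [0.4617 0.5265] y [-0.2897 -0.1917]
scene large 385 [ 516.7 -221.8] [ 59.5 117.7] 29.44 z [0.0972 0.1241 0.1475] x [0.4634 0.5315] y [-0.2823 -0.1823]
```

Emit:
send_rows(steps="-1 0.0002 -0.0013 -0.001 0 -0.0004 -0.0008;-1 0.0001 -0.0013 -0.001 0 -0.0004 -0.0008;-1 0.0001 -0.0013 -0.001 0 -0.0004 -0.0008;-1 0.0001 -0.0013 -0.001 0 -0.0004 -0.0008;-1 0.0001 -0.0013 -0.001 0 -0.0004 -0.0008")

```text
clock: 27.78
eef_pos: [0.495, -0.2394, 0.1446]
tool_rot: [0.707, 0.708, 0.0, 0.001]
ft_force: [0.2, -0.2, -1.5]
grip_width: 0.0449
grasp_force: 62.4
```

```bash
python3 carry.py .153 .21
```

```text
[ 0.495  -0.2394  0.1446] [ 1.4e-03 -1.0e-04 -1.0e+00] [1.     0.0014 0.0014] tip [ 0.4949 -0.2393  0.1786]
side lid 1133 [ 489.8 -239. ] [127.9 170.2] 0.21 z [0.0882 0.0914 0.0945] x [0.4264 0.5516] y [-0.3225 -0.1565]
side carton 352 [ 489.2 -259.6] [60.2 61.8] 1.15 z [0.1611 0.1966 0.2014] x [0.466  0.5166] y [-0.29   -0.2316]
scene lid 103 [ 525.  -218.7] [101.  186.3] 27.11 z [0.0882 0.0916 0.0945] x [0.4401 0.5568] y [-0.3157 -0.1509]
scene carton 235 [ 498.  -232.2] [ 48.3 100.1] 1.01 z [0.1597 0.1812 0.2012] x [0.474  0.5213] y [-0.2814 -0.1833]
```

Emit:
send_rows(steps="-1 0 0 -0.001 0 0 0;-1 0 0 -0.001 0 0 0;-1 0 0 -0.001 0 0 0;-1 0 0 -0.001 0 0 0;-1 0 0 0 0 0 0")

```text
clock: 28.3
eef_pos: [0.4947, -0.2389, 0.1403]
tool_rot: [0.706, 0.708, 0.0, 0.0]
ft_force: [-0.2, 0.5, -1.9]
grip_width: 0.0448
grasp_force: 62.4
```

Emit:
send_rows(steps="-1 0 0 -0.001 0 0 0;-1 0 0 -0.001 0 0 0;-1 0 0 -0.001 0 0 0;-1 0 0 -0.001 0 0 0;-1 0 0 -0.0005 0 0 0")

```text
clock: 28.72
eef_pos: [0.4948, -0.239, 0.1358]
tool_rot: [0.707, 0.708, 0.0, 0.0]
ft_force: [0.4, -1.3, -2.1]
grip_width: 0.0452
grasp_force: 62.4
```

Emit:
send_rows(steps="-1 0 0 -0.0005 0 0 0;-1 0 0 -0.0005 0 0 0;-1 0 0 -0.0005 0 0 0;-1 0 0 -0.0005 0 0 0;-1 0 0 0 0 0 0")

```text
clock: 29.13
eef_pos: [0.4948, -0.2391, 0.1339]
tool_rot: [0.707, 0.708, 0.0, 0.0]
ft_force: [-0.6, -0.1, -1.3]
grip_width: 0.045
grasp_force: 62.4
```

Emit:
send_rows(steps="-1 0 0 -0.0005 0 0 0;-1 0 0 -0.0005 0 0 0;-1 0 0 -0.0005 0 0 0;-1 0 0 -0.0005 0 0 0;-1 0 0 0 0 0 0")

```text
clock: 29.55
eef_pos: [0.4949, -0.2391, 0.1323]
tool_rot: [0.707, 0.708, 0.0, 0.0]
ft_force: [-0.8, 0.1, 0.2]
grip_width: 0.0451
grasp_force: 62.7
```

It's just touching. I'll ease down half a millimetre, release, and rise.

Emit:
send_rows(steps="-1 0 0 -0.0005 0 0 0;-1 0 0 0 0 0 0;0.4 0 0 0 0 0 0;0.4 0 0 0 0 0 0;0.4 0 0 0 0 0 0")

```text
clock: 29.97
eef_pos: [0.4951, -0.2392, 0.1315]
tool_rot: [0.707, 0.708, 0.0, 0.001]
ft_force: [-1.2, -0.5, -0.7]
grip_width: 0.0598
grasp_force: 0.0
```

Emit:
send_rows(steps="0.4 0 0 0.005 0 0 0;0.4 0 0 0.015 0 0 0;0.4 0 0 0.03 0 0 0;0.4 0 0 0.035 0 0 0;0.4 0 0 0.035 0 0 0")

```text
clock: 30.38
eef_pos: [0.4943, -0.2388, 0.2526]
tool_rot: [0.707, 0.708, 0.0, -0.0]
ft_force: [1.0, -0.6, 0.7]
grip_width: 0.0599
grasp_force: 0.0
```

Emit:
send_rows(steps="0.4 -0.01 0.02 0.01 0 0 0;0.4 -0.02 0.035 0 0 0 0;0.4 -0.02 0.035 0 0 0 0;0.4 -0.02 0.035 0 0 0 0;0.4 -0.01 0.02 0 0 0 0")

```text
clock: 30.8
eef_pos: [0.4125, -0.0917, 0.2622]
tool_rot: [0.706, 0.708, 0.001, -0.0]
ft_force: [-0.1, 1.4, 0.4]
grip_width: 0.0599
grasp_force: 0.0
```

```bash
python3 - <<'E'
from carry import *
for n,Q in zip(("side","scene"),cloud(np.array([.493,-.235]),.12)):
    fit(Q,.088,.095,n+" lid"); fit(Q,.097,.144,n+" large");fit(Q,.152,.195,n+" small");fit(Q,.183,.19,n+" small top")
c=camera("side");cv2.imwrite("pics/end.png",cv2.resize(c["frame"][100:370,120:400,::-1],(620,600)))
E
```

```text
side lid 1149 [ 490.1 -239.2] [127.7 170.4] 0.05 z [0.0882 0.0914 0.0948] x [0.4267 0.5521] y [-0.3226 -0.1576]
side large 342 [ 474. -253.] [ 56.3 118.7] 33.26 z [0.0982 0.1202 0.1438] x [0.4617 0.5264] y [-0.2899 -0.1899]
side small 792 [ 494.6 -239.5] [101.7  46.8] 89.86 z [0.153  0.1854 0.1891] x [0.4716 0.5168] y [-0.2899 -0.1911]
side small top 551 [ 494.5 -239.3] [101.3  46.8] 89.91 z [0.1834 0.1862 0.1893] x [0.4721 0.5172] y [-0.2883 -0.1905]
scene lid 150 [ 493.6 -230.3] [128.1 167.4] 0.52 z [0.0882 0.0913 0.0948] x [0.4296 0.5575] y [-0.3106 -0.1483]
scene large 321 [ 497.5 -231.7] [100.   70.6] 89.91 z [0.0972 0.1199 0.1432] x [0.4639 0.5317] y [-0.2809 -0.1823]
scene small 295 [ 498.  -232.6] [ 48.2 101. ] 0.51 z [0.1524 0.1738 0.1896] x [0.4742 0.5213] y [-0.2816 -0.1824]
scene small top 55 [ 498. -235.] [93.4 45.3] 87.36 z [0.1832 0.1862 0.1895] x [0.4742 0.52  ] y [-0.28   -0.1892]
```

View pics/end.png

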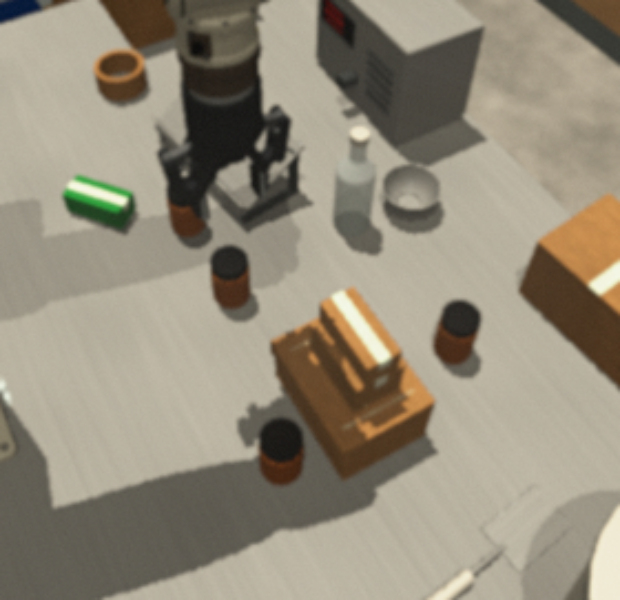

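The picture shows the shut case with the large carton and the small one on top at (365,335), squared and centred. The jars, bottle and bowl stand where they were and the gripper is clear, so I'll hand it in.

```bash
python3 -c "
from workcell import *
print(job_done())"
```

```text
the job is handed in; nothing more can be done
None
```

I shut the lid, set the large carton on it and the small one on top, and handed the job in at about 31 s; the last camera check put both within about 2 mm of centre and square, with no bystander seen to move.

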